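# Renew the drying cartridge and hold the dry-box hatch ajar

## Robot

A 7-joint arm with a two-finger parallel gripper is mounted at the origin on the work surface. World frame = base frame: x ahead of the robot, y to its left, z up, the work surface at z = 0. Lengths are in m, angles in rad, forces in N, time in s.
With the tool pointing down it reaches from about 0.4 to 0.85 m from the base axis. Payload 10.4 kg.
Tool frame: the origin (TCP) lies at the very end of the fingers, on their centre line; the grasp point (between the pads) lies 19 mm behind it; z points along the fingers, y is the direction in which the jaws open and shut (so a half turn about z gives the same grasp; the last joint's range is limited). The gripper opens to 87 mm and grips with 3 to 60 N. Pads are 19 mm wide; open, the fingers measure 117 mm over their backs; the gripper's body (75 mm by 190 mm) begins 51 mm behind the grasp point.
Start: joints at [1.127, 0.332, -0.065, 1.46, 0.022, 1.35, -0.088], TCP at [0.255, -0.57, 0.223] pointing down, gripper open.
Joint ranges: [-2.6, 2.6], [-0.5, 2.12], [-1.47, 1.34], [0.16, 2.42], [-1.27, 4.41], [0.06, 2.06], [-2.6, 2.6]. Speed limits (rad/s): [2.22, 2.22, 2.79, 2.79, 3.14, 3.14, 3.14].

## Interface

Orientations are given as a unit quaternion [x, y, z, w].
In Python, from bench import read_state, camera, close_job gives the robot as it stands.
- The arm moves only by the shell command python3 -m inch 'ROWS' [OPENING] [FORCE]. ROWS is JSON, a list of rows, each a list of 6 numbers: the shift along the tool's x, y, z as a fraction of full scale, then the turn, a rotation vector about the tool's x, y, z as a fraction of full scale. In form: [[tx, ty, tz, ax, ay, az], ...]. A call has 1 to 5 rows; each row shifts and turns the commanded pose from where the row before left it, along the tool's axes as they then stand; what a row does not reach is not made up. Full scale, the value 1, is 0.04 m for a shift and 120 degrees for a turn. A row lasts 1/8 s, in which the tool goes at most 62.5 mm and 10.7 degrees, less where a joint would pass 70% of its speed; a pose out of reach is approached as far as the arm can. A call with a number of a shift or a turn outside -1 to 1 is refused whole. A call with a gripper value outside its range is refused whole. OPENING is the opening, from -1 (shut) to 1 (fully open), so that 0 is half open, set as the call begins (- or left out, the last holds). The fingers move at their own pace and stop on an object; FORCE is the grip in N (left out, the last holds). Time passes only in rows, so rows that do not move let the fingers close. It gives the time, the measured TCP pose, the force and the opening at its end, in the units of the state.
- read_state(): the state, without advancing time (a new reading comes with each control period).
- camera(name): name is "scene" or "top" or "wrist"; returns a dict with "img" (384x512x3 uint8, red, green, blue), "depth" (384x512 float32, m along the optical axis (not along the pixel's ray), 0 where there is no reading), "fx", "fy", "cx", "cy" (pixels), "k1" (the pictures are not rectified: a ray, as slopes to the right and down, at radius r is drawn at 1 + k1 r^2 times it, then the intrinsics apply), "position" and "orientation" of the camera in the world; the wrist camera has in their place "tool_from_camera" (4x4, takes a point from camera to tool coordinates, whose origin is the TCP and whose axes are the flange's). Camera axes: x right, y down, z forward; pixel columns grow to the right and rows downward; lengths in m; the calibration is good to about 2 mm. A picture is of the moment at which its call begins: read the wrist's pose just before it.
- close_job(): hands the job in, once; it reports no verdict.
The state is a dict: "time": time; "joint_positions": joint angles; "joint_vel": joint speeds; "joint_torque": joint torques, N m; "ee_pos": TCP position; "eef_rot": TCP orientation; "ft_force": force on the tool from outside, world axes, zero at the start; "torque": the same for the moment, N m; "width": finger opening in m.
Only numpy, scipy, OpenCV 4.12 (cv2) and the standard library are available. Lean on these libraries where they do the work, as an engineer would, in place of code of your own. Each camera call takes 0.05 s, during which the arm holds its last target.

## Task

Press the fresh blue drying cartridge fully home into the recess on the sugar-work dry box's side ledge, so that its blue block is flush with the ledge, and let go of it. Then take the spring-assisted hatch by its bar and, keeping it under control so that it neither flies wide open nor slams, raise it clearly past its balance point (the red mark, 50 degrees up), bring it back and finish while holding it still just below balance, in the green band (about 35 to 46 degrees up). The program ends with the gripper still holding the hatch there; leave the orange spent cartridge, the bowl, the cup and the jar where they stand.

Things in the scene. Friction and masses are not known exactly. Their poses are not given: they have to be found in the camera images.
- fresh_mid (a point): Fresh drying cartridge (loose, about 90 g, upright): blue block with pale ribs, 60 mm along its x, 40 along y, 24 tall, with a white grip fin on top (44 mm along x, 12 mm thick along y, 36 tall); 60 mm tall in all. Point: on its axis, 30 mm above its underside, z up. Grip the fin across its 12 mm, about 20 mm above this point. A half turn makes no difference.
- spent_mid (a point): Spent cartridge, same shape but with an ORANGE block; leave it alone. Point on its axis 30 mm above its underside. It and the fresh one stand on the bench to the right of the dry box, either one nearer the robot.
- recess (a point): Centre of the recess mouth in the top of the dry box's grey side ledge (90 mm above the bench). Axes of the dry box: x from its front (robot side) to its hinge side, z up; yaw up to 0.2 rad. Mouth 63 mm along x, 43 along y (1.5 mm play all round). The white wall of the box and the hatch's edge are 65 mm to its +y side, the hatch's top 37 mm higher than the ledge.
- pad (a joint): Black friction pad inside the recess, travel in m: near 0 it stops the cartridge 6 to 8 mm proud; a push of 7 to 10 N drives it down to its stop at 0.008, where it stays and the blue block is flush with the ledge (fresh_mid then 6 mm above recess).
- bar (a point): Centre of the hatch's blue grip bar: round, 12 mm thick, 130 mm long along the dry box's y, on a post at each end, its axis 34 mm above the hatch's top face, 25 mm from the front edge. It moves with the hatch; with the hatch shut it lies 225 mm in front of and 50 mm above the hinge axis.
- hinge_mid (a point): Middle of the hatch's hinge axis, on the dry box's far top rim (110 mm above the bench), fixed; axes are those of the dry box, the hinge axis runs along y. The bar's path is a circle of 230 mm radius about it.
- hatch (a joint): Opening angle, rad: 0 shut (level), end stop 1.40. Panel 250 x 300 x 16 mm, 2.2 kg, with an assist spring. Balance at 0.87: below it the hatch sinks shut (4.6 N at the bar at 0, 1.5 N at 0.7), above it it swings up by itself (2.3 N at 1.1). Scale on its left side: green band 0.62 to 0.80, red mark 0.87, black pointer on the hatch. Clearly past is 0.93; never past 1.30.
- bowl_in (a point): Bystander: steel mixing bowl, 200 mm across, 80 mm tall, left on the bench; point on its inner floor.
- nozzle_cup_in (a point): Bystander: steel cup, 70 mm across, 70 mm tall, near the robot; point on its inner floor.
- sprinkles_mid (a point): Bystander: green jar with white lid, 64 mm across, 110 mm tall; point half-way up.
Mind the look-alikes: they are no part of the job. Several things look just like the part that bears fresh_mid: the one meant starts nearest to the robot's base.

How it is judged:
By the outcome, as a careful person would: the job done as asked, in the order asked, and still so for the second after the job is handed in, while the arm keeps its last pose, push and grip.
It also fails if it takes over 58 s, if anything falls off the work surface, if the arm or the gripper's body presses on something with over 40 N, if the wrist force passes 120 N, or if a joint passes its speed limit or range.

## Working session

There is one attempt and no reset: what is moved stays moved. The work goes in short steps, Python scripts to look and compute and a shell command to move; the robot and the scene stay as the last step left them, time stands still between calls to the robot, and variables do not carry over. Pictures are saved under pics/ and viewed, and the job is handed in when it is done.

```bash
ls; mkdir -p pics
python3 - <<'E'
from bench import read_state,camera
import cv2,json,numpy as np
s=read_state();print({k:np.round(v,3).tolist() for k,v in s.items()})
for n in("scene","top"):
    c=camera(n);cv2.imwrite(f"pics/{n}0.png",c["img"][:,:,::-1])
    print(n,{k:(np.round(v,4).tolist()) for k,v in c.items() if k not in("img","depth")})
    np.savez(f"{n}0.npz",**c)
E
```

```text
pics
{'time': 0.0, 'joint_positions': [1.127, 0.333, -0.065, 1.461, 0.022, 1.35, -0.088], 'joint_vel': [0.001, -0.0, -0.001, -0.002, 0.001, 0.0, 0.001], 'joint_torque': [-0.001, -62.325, 0.024, -38.99, -0.062, 0.04, 0.0], 'ee_pos': [0.255, -0.57, 0.222], 'eef_rot': [0.978, 0.209, -0.0, -0.001], 'ft_force': [-0.309, 1.135, -0.023], 'torque': [0.026, 0.051, -0.008], 'width': 0.087}
scene {'fx': 441.9589, 'fy': 441.9589, 'cx': 251.0531, 'cy': 190.0424, 'k1': -0.1363, 'position': [1.5183, -0.5152, 0.9471], 'orientation': [0.752, 0.4813, -0.2324, -0.3858]}
top {'fx': 399.9679, 'fy': 399.9679, 'cx': 251.3326, 'cy': 193.0206, 'k1': 0.0156, 'position': [0.3711, -0.061, 1.5396], 'orientation': [0.707, -0.7045, 0.0435, -0.0444]}
```

View pics/scene0.png

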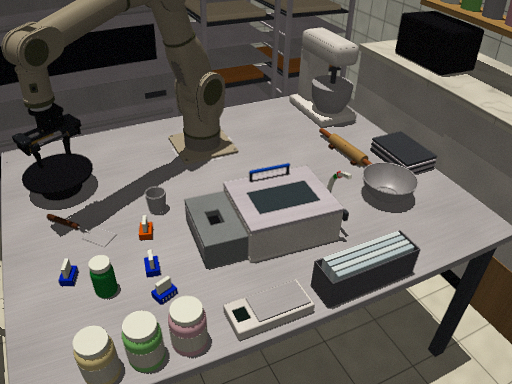

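View pics/top0.png

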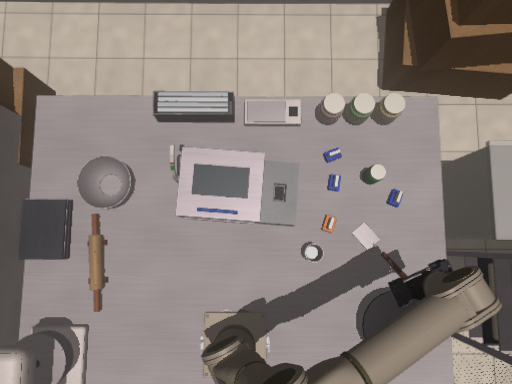

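The scene has three blue cartridges: top-view pixels (333,155), (335,182) and (396,198). The orange spent one is at (329,224). I'll measure how far each is from the base.

```bash
cat > h.py <<'E'
import numpy as np,cv2
from scipy.spatial.transform import Rotation as R
def K(c): return np.array([[c["fx"],0,c["cx"]],[0,c["fy"],c["cy"]],[0,0,1]],float)
def rays(c,uv):
    uv=np.asarray(uv,float).reshape(-1,1,2)
    n=cv2.undistortPoints(uv,K(c),np.array([float(c["k1"]),0,0,0])).reshape(-1,2)
    return np.c_[n,np.ones(len(n))]
def pose(c,s=None):
    if "position" in c: return R.from_quat(c["orientation"]).as_matrix(),np.array(c["position"])
    T=np.array(c["tool_from_camera"]);Rt=R.from_quat(s["eef_rot"]).as_matrix()
    return Rt@T[:3,:3],Rt@T[:3,3]+np.array(s["ee_pos"])
def onplane(c,uv,z,s=None):
    M,p=pose(c,s);d=rays(c,uv)@M.T
    return p+d*((z-p[2])/d[:,2])[:,None]
def bydepth(c,uv,s=None):
    M,p=pose(c,s);uv=np.asarray(uv).reshape(-1,2).astype(int)
    return p+(rays(c,uv)*c["depth"][uv[:,1],uv[:,0]][:,None])@M.T
def cloud(c,s=None):
    h,w=c["depth"].shape;u,v=np.meshgrid(np.arange(w),np.arange(h))
    return bydepth(c,np.c_[u.ravel(),v.ravel()],s).reshape(h,w,3)
def project(c,P,s=None):
    M,p=pose(c,s);q=(np.atleast_2d(P)-p)@M
    return cv2.projectPoints(q,np.zeros(3),np.zeros(3),K(c),np.array([float(c["k1"]),0,0,0]))[0].reshape(-1,2)
E
python3 - <<'E'
from h import *
for n in("top","scene"):
    c=dict(np.load(n+"0.npz"));hsv=cv2.cvtColor(c["img"],cv2.COLOR_RGB2HSV)
    P=cloud(c)
    for nm,lo,hi in(("blue",(110,120,50),(130,255,255)),("orange",(5,170,100),(14,255,255)),("green",(50,100,30),(80,255,255))):
        m=cv2.inRange(hsv,lo,hi)
        k,l,st,ce=cv2.connectedComponentsWithStats(m)
        for i in range(1,k):
            if st[i,4]<25: continue
            q=P[l==i]
            t=onplane(c,ce[i],.024)[0]
            print(n,nm,ce[i].round(1),st[i,4],"med",np.median(q,0).round(3),"z",q[:,2].min().round(3),q[:,2].max().round(3),"pl",t.round(3),"dist",np.hypot(*t[:2]).round(3))
E
python3 - <<'E'
import sys;sys.path.insert(0,'.')
from h import *
c=dict(np.load("top0.npz"))
cv2.imwrite("pics/topcrop.png",cv2.resize(c["img"][130:260,160:420,::-1],None,fx=3,fy=3,interpolation=cv2.INTER_CUBIC))
E
```

```text
top blue [331.9 155.9] 72 med [ 0.704 -0.369  0.023] z 0.015 0.03 pl [ 0.706 -0.369  0.024] dist 0.797
top blue [333.3 183.2] 75 med [ 0.597 -0.367  0.024] z 0.014 0.03 pl [ 0.6   -0.372  0.024] dist 0.706
top blue [393.  198.3] 63 med [ 0.54  -0.597  0.023] z 0.016 0.035 pl [ 0.542 -0.598  0.024] dist 0.807
top blue [216.7 210.4] 71 med [0.483 0.059 0.166] z 0.158 1.54 pl [0.494 0.072 0.024] dist 0.499
scene blue [269.2 168.2] 73 med [0.485 0.062 0.163] z -0.002 0.947 pl [0.301 0.161 0.024] dist 0.341
scene blue [151.9 267. ] 217 med [ 0.624 -0.382  0.023] z -0.002 0.947 pl [ 0.618 -0.379  0.024] dist 0.725
scene blue [ 68.5 277.3] 206 med [ 0.566 -0.606  0.024] z 0.002 0.947 pl [ 0.565 -0.608  0.024] dist 0.83
scene blue [163.5 294.3] 217 med [ 0.726 -0.38   0.023] z -0.001 0.035 pl [ 0.728 -0.377  0.024] dist 0.82
scene orange [325.2 131.8] 29 med [0.163 0.503 0.035] z 0.029 0.04 pl [0.144 0.516 0.024] dist 0.536
scene orange [145.7 229.1] 95 med [ 0.454 -0.351  0.025] z 0.02 0.947 pl [ 0.452 -0.353  0.024] dist 0.573
scene green [469.9   7.4] 59 med [0.018 1.417 0.477] z 0.47 0.497 pl [-1.464  3.303  0.024] dist 3.613
scene green [104.5 283.2] 558 med [ 0.657 -0.517  0.055] z -0.004 0.947 pl [ 0.626 -0.517  0.024] dist 0.812
scene green [143.2 343.5] 454 med [ 0.916 -0.473  0.102] z 0.078 0.117 pl [ 0.858 -0.468  0.024] dist 0.977
scene green [148.6 366.7] 101 med [ 0.92  -0.474  0.013] z -0.001 0.023 pl [ 0.925 -0.474  0.024] dist 1.039
```

View pics/topcrop.png

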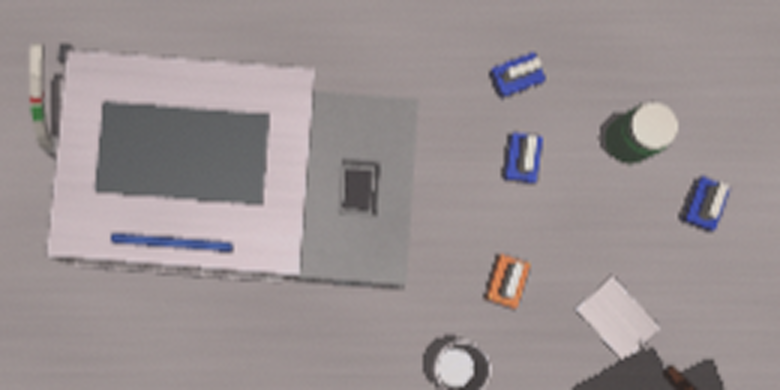

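The target is the blue cartridge at top pixel (334,182), 0.71 m from the base. The look-alikes are at 0.80 and 0.81 m. Next I'll measure the box yaw, recess, bar and cartridge yaw.

```bash
cat >> h.py <<'E'
def rect(P):
    (x,y),(w,h),a=cv2.minAreaRect((np.asarray(P)[:,:2]*1000).astype(np.float32))
    if w<h: w,h,a=h,w,a+90
    a=(a+90)%180-90
    return np.array([x,y]).round(1),round(w,1),round(h,1),round(a,1)
E
python3 - <<'E'
from h import *
c=dict(np.load("top0.npz"));img=c["img"];hsv=cv2.cvtColor(img,cv2.COLOR_RGB2HSV);P=cloud(c)
def comp(m,u,v):
    k,l=cv2.connectedComponents(m.astype(np.uint8));return l==l[v,u] if m[v,u] else print("no",u,v)
def px(m): v,u=np.nonzero(m);return np.c_[u,v]
bl=cv2.inRange(hsv,(110,100,40),(130,255,255))>0
b=comp(bl,217,210);print("bar",rect(onplane(c,px(b),.166)), rect(onplane(c,px(b),.160)))
# ledge by height
L=(abs(P[...,2]-.09)<.012);L[:, :255]&=True
for (u,v) in((290,170),):
    l=comp(L,u,v);print("ledge",rect(onplane(c,px(l),.09)),l.sum())
H=(abs(P[...,2]-.127)<.012);l=comp(H,185,185);print("hatch",rect(onplane(c,px(l),.127)),np.median(P[l][:,2]))
# recess dark
g=img.max(2);print(g[180:205:2,268:296:2])
for (u,v) in((333,155),(330,183),(392,198)):
    # whole cartridge top: block incl fin
    Q=(P[...,2]>.016)&(P[...,2]<.08)
    k=comp(Q,u,v)
    if k is not None: print("cart",u,v,rect(onplane(c,px(k),.024)),k.sum())
    w=(hsv[...,1]<60)&(hsv[...,2]>150)&k
    if w.sum(): print(" fin",rect(onplane(c,px(w),.06)),w.sum(),px(w).mean(0))
E
```

```text
bar (array([482.2,  60.8]), 134.7, 8.2, 85.8) (array([482.7,  61.3]), 135.3, 8.2, 85.8)
ledge (array([ 554.5, -161.3]), 230.2, 129.3, -4.3) 2014
hatch (array([581.9,  52.5]), 300.0, 253.4, 85.7) 0.1260276742630444
[[143 142 140 141 141 140 142 141 141 142 142 141 142 142]
 [145 143 143 133 138 138 142 140 140 142 141 140 141 143]
 [144 144 143 100 102  91  89  93  92 120 140 142 140 143]
 [145 144 140 130 103 104 115 116 127  96 141 142 141 142]
 [145 143 144 127  75  74  75  74 117 105 140 142 142 143]
 [144 144 144 133  75  76  75  75 136 129 141 143 142 142]
 [146 145 142 133  75  74  75  74 135 134 141 143 143 142]
 [146 146 144 135  75  76  75  78  76 134 140 140 142 144]
 [147 147 144 123  75  75  75  79  76 140 141 141 141 141]
 [147 147 143  75  75  75  76  81  77 142 143 143 142 139]
 [145 145 139 127 120 123 106 109  75 142 141 141 140 142]
 [148 148 145 146 144 144 138 136 132 142 140 139 139 140]
 [149 147 147 145 144 146 143 144 143 141 141 139 141 140]]
cart 333 155 (array([ 713.5, -372.1]), 65.2, 41.2, -67.8) 169
 fin (array([ 713.1, -373. ]), 42.5, 12.9, -69.0) 40 [334.825 152.   ]
cart 330 183 (array([ 602.3, -375.7]), 60.0, 40.9, -9.3) 166
 fin (array([ 603.8, -376.5]), 41.8, 11.0, -10.6) 35 [336.4 180.8]
cart 392 198 (array([ 544.5, -606. ]), 61.3, 42.7, -18.7) 175
 fin (array([ 544.9, -607.6]), 41.4, 11.5, -23.6) 36 [399.22222222 196.38888889]
```

```bash
cat >> h.py <<'E'
def plan(pos,yaw_deg,s,tilt=None):
    """tool-frame turn then shift (after turn), full-scale units, to TCP pos, tool down with tool x at yaw"""
    Rc=R.from_quat(s["eef_rot"]);y=np.radians(yaw_deg)
    x=np.array([np.cos(y),np.sin(y),0]);z=np.array([0,0,-1.]);Rt=R.from_matrix(np.c_[x,np.cross(z,x),z])
    rv=(Rc.inv()*Rt).as_rotvec();d=np.array(pos)-np.array(s["ee_pos"])
    print("turn deg",np.degrees(rv).round(2),"units",(np.degrees(rv)/120).round(4))
    print("shift after turn mm",(Rt.inv().apply(d)*1000).round(1),"units",(Rt.inv().apply(d)/.04).round(3))
    return Rt
E
python3 - <<'E'
from h import *
from bench import *
s=read_state();c=camera("wrist");print(np.round(c["tool_from_camera"],4),c["fx"],c["k1"])
plan([.603-.05,-.376,.25],-10,s)
E
python3 -m inch '[[0,0,0,0,0,0.0708],[0,0,0,0,0,0.0708],[0,0,0,0,0,0.0708],[0,0,0,0,0,0.0708]]' 1 20
```

```text
[[ 4.000e-04 -9.627e-01 -2.705e-01  7.490e-02]
 [ 1.000e+00  6.000e-04 -5.000e-04 -2.200e-03]
 [ 6.000e-04 -2.705e-01  9.627e-01 -1.627e-01]
 [ 0.000e+00  0.000e+00  0.000e+00  1.000e+00]] 330.26069265255455 -0.0033447839680622515
turn deg [-7.000e-02  3.000e-02  3.411e+01] units [-6.000e-04  2.000e-04  2.842e-01]
shift after turn mm [ 259.6 -242.9  -28.2] units [ 6.491 -6.074 -0.704]
time: 0.65
ee_pos: [0.2553, -0.5703, 0.2222]
eef_rot: [0.996, -0.088, -0.0, -0.0]
ft_force: [-0.6, 0.4, -0.7]
width: 0.087
```

```bash
python3 -m inch '[[0.772,-0.629,0,0,0,0],[0.772,-0.629,0,0,0,0],[0.772,-0.629,0.1,0,0,0],[0.772,-0.629,0.1,0,0,0],[0.772,-0.629,0.1,0,0,0]]'; python3 -m inch '[[0.772,-0.629,0.1,0,0,0],[0.772,-0.629,0.1,0,0,0],[0.772,-0.629,0.05,0,0,0],[0.772,-0.629,0,0,0,0],[0.772,-0.629,0,0,0,0]]';python3 -m inch '[[0,0,0,0,0,0],[0,0,0,0,0,0]]'
cat > fc.py <<'E'
from h import *
from bench import *
import sys
s=read_state();c=camera("wrist");cv2.imwrite(f"pics/{sys.argv[1]}.png",c["img"][:,:,::-1])
hsv=cv2.cvtColor(c["img"],cv2.COLOR_RGB2HSV);P=cloud(c,s)
print(s["ee_pos"],s["width"])
bl=cv2.inRange(hsv,(108,100,40),(130,255,255));k,l,st,ce=cv2.connectedComponentsWithStats(bl)
for i in range(1,k):
    if st[i,4]>300:
        q=P[l==i];top=q[abs(q[:,2]-.024)<.004];print(ce[i],st[i],np.median(q,0).round(4),rect(top),len(top))
Q=(abs(P[...,2]-.06)<.006)&(c["depth"]>0)
k,l,st,ce=cv2.connectedComponentsWithStats(Q.astype(np.uint8))
for i in range(1,k):
    if st[i,4]>150: v,u=np.nonzero(l==i);print("fin",ce[i],st[i,4],rect(P[l==i]),rect(onplane(c,np.c_[u,v],.06,s)),np.median(P[l==i][:,2]))
E
python3 fc.py w1
```

```text
time: 1.27
ee_pos: [0.4299, -0.4723, 0.2102]
eef_rot: [0.996, -0.086, -0.0, -0.0]
ft_force: [1.4, 0.2, -0.6]
width: 0.087
time: 1.9
ee_pos: [0.6036, -0.3748, 0.2001]
eef_rot: [0.996, -0.086, -0.0, -0.0]
ft_force: [0.5, -0.4, -0.2]
width: 0.0872
time: 2.15
ee_pos: [0.6021, -0.376, 0.2001]
eef_rot: [0.996, -0.086, -0.001, 0.0]
ft_force: [-0.3, 0.0, -0.4]
width: 0.0869
[ 0.60209753 -0.37604166  0.20008577] 0.08687142267678098
[233.46346905  57.96319018] [ 196   21   73   71 1793] [ 0.7076 -0.3722  0.0245] (array([ 711.9, -370.4]), 59.5, 39.8, -68.6) 1759
[256.21277955 160.05239617] [ 237  134   39   59 1565] [ 0.6099 -0.3791  0.0245] (array([ 604., -375.]), 59.5, 38.3, -8.9) 1449
[469.25883838 175.67613636] [ 443  148   66   62 1584] [ 0.5551 -0.5951  0.0238] (array([ 546. , -606.3]), 59.8, 40.0, -22.7) 1156
fin [229.30604534  52.58690176] 794 (array([ 711.8, -370.3]), 44.0, 12.0, -68.4) (array([ 711.5, -370.4]), 43.8, 12.4, -68.5) 0.060456457165670274
fin [375.56993007 113.15384615] 286 (array([ 637.3, -493.2]), 57.1, 17.9, -19.2) (array([ 637.5, -493. ]), 57.3, 20.2, -19.9) 0.059951874555245255
fin [104.95460614 192.18958611] 749 (array([ 605.8, -228.9]), 120.1, 11.0, 0.8) (array([ 605.2, -229.1]), 121.3, 12.0, -1.3) 0.060016026156888225
fin [256.02184874 171.74453782] 595 (array([ 603.7, -375. ]), 44.3, 11.5, -9.6) (array([ 604.1, -375. ]), 44.5, 11.5, -9.5) 0.06038344398098261
fin [501.5875969  191.75813953] 645 (array([ 545.6, -606.8]), 44.2, 13.8, -20.1) (array([ 546.4, -605.1]), 44.1, 16.8, -21.4) 0.05991368806314268
fin [261.62962963 306.31944444] 216 (array([ 457.7, -356. ]), 20.2, 12.0, -18.1) (array([ 459. , -356.1]), 23.1, 12.4, -18.2) 0.06037335979423977
```

View pics/w1.png

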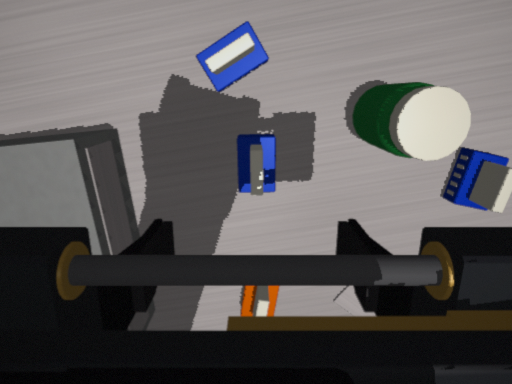

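The target is at wrist pixel (256,163) with its fin at (256,172), which puts it at (0.604, -0.375) with yaw about -9.3°. The block measures 60x40 and the fin 44x12, both as described. I'll check the jar's clearance from the gripper body before going down.

Run:
```python
from h import *
from bench import *
s=read_state();c=camera("wrist");P=cloud(c,s)
m=abs(P[...,2]-.11)<.006; m[:, :340]=0; m[230:]=0
q=P[m];print(len(q),rect(q),q[:,2].mean())
Rt=plan([.604,-.375,.031],-9.3,s)
jc=np.r_[np.array(rect(q)[0])/1000,0]-[.604,-.375,0];print(Rt.inv().apply(jc))
```

```text
4535 (array([ 630.2, -514.8]), 56.1, 55.4, 78.8) 0.11032734648665199
turn deg [ 0.04  0.04 -0.65] units [ 0.0003  0.0003 -0.0054]
shift after turn mm [  2.   -2.  169.4] units [ 0.05  -0.049  4.235]
[0.04844783 0.13372841 0.        ]
```

```bash
python3 -m inch '[[0.05,-0.05,0.5,0,0,-0.0054],[0,0,0.9,0,0,0],[0,0,0.9,0,0,0],[0,0,0.8,0,0,0],[0,0,0.5,0,0,0]]';python3 -m inch '[[0,0,0.4,0,0,0],[0,0,0.18,0,0,0],[0,0,0,0,0,0]]'; python3 -m inch '[[0,0,0,0,0,0],[0,0,0,0,0,0],[0,0,0,0,0,0],[0,0,0,0,0,0],[0,0,0,0,0,0]]' -1 35
```

```text
time: 2.88
ee_pos: [0.6036, -0.3736, 0.0536]
eef_rot: [0.997, -0.08, -0.001, -0.001]
ft_force: [0.4, 0.5, 0.3]
width: 0.087
time: 3.25
ee_pos: [0.6052, -0.374, 0.0335]
eef_rot: [0.997, -0.08, 0.0, 0.0]
ft_force: [-0.6, -0.4, -0.2]
width: 0.087
time: 3.88
ee_pos: [0.605, -0.3739, 0.0334]
eef_rot: [0.997, -0.08, 0.0, 0.0]
ft_force: [1.0, 0.8, 0.2]
width: 0.0449
```

```bash
python3 -m inch '[[0,0,0,0,0,0],[0,0,0,0,0,0],[0,0,0,0,0,0],[0,0,0,0,0,0],[0,0,0,0,0,0]]'; python3 -m inch '[[0,0,0,0,0,0],[0,0,0,0,0,0]]';python3 -m inch '[[0,0,-0.5,0,0,0],[0,0,-0.9,0,0,0],[0,0,-0.9,0,0,0],[0,0,-0.9,0,0,0],[0,0,-0.8,0,0,0]]'; python3 fc.py w2
```

```text
time: 4.5
ee_pos: [0.6049, -0.3738, 0.0332]
eef_rot: [0.997, -0.08, -0.0, -0.0]
ft_force: [-0.7, -0.2, -0.7]
width: 0.0116
time: 4.75
ee_pos: [0.605, -0.3738, 0.0333]
eef_rot: [0.997, -0.08, -0.0, -0.0]
ft_force: [0.2, 0.4, -0.7]
width: 0.0116
time: 5.38
ee_pos: [0.6053, -0.3741, 0.1968]
eef_rot: [0.997, -0.08, 0.001, 0.0]
ft_force: [1.0, 0.5, -0.9]
width: 0.012
[ 0.60528659 -0.37405024  0.19680961] 0.0119863405345161
[236.89884552  61.01319406] [ 200   25   73   70 1819] [ 0.7079 -0.3719  0.0245] (array([ 711.9, -370.4]), 59.5, 39.7, -68.6) 1781
[472.19192547 181.96024845] [ 446  154   66   63 1610] [ 0.5554 -0.5952  0.0238] (array([ 546. , -606.5]), 59.5, 39.9, -22.8) 1158
[254.16172596 194.75625823] [ 219  171   72   68 3036] [ 0.6275 -0.3754  0.1882] (array([0., 0.]), 0.0, 0.0, 0.0) 0
fin [233.44347826  55.90559006] 805 (array([ 712. , -370.2]), 43.9, 12.3, -68.5) (array([ 711.6, -370.3]), 43.8, 12.6, -68.4) 0.06043484364751511
fin [380.12703583 118.1009772 ] 307 (array([ 636.6, -494.6]), 59.2, 21.0, -18.5) (array([ 637.2, -494.1]), 59.3, 23.0, -20.1) 0.06008916474326481
fin [102.7862969  181.81402936] 613 (array([ 620.8, -229.1]), 95.3, 20.1, 8.3) (array([ 619.7, -229.4]), 96.2, 20.9, 5.5) 0.060121090562653856
fin [503.54779412 200.92647059] 544 (array([ 545.4, -606.9]), 44.2, 13.1, -21.4) (array([ 546.4, -605.2]), 44.0, 17.3, -22.6) 0.059829461874815276
```

View pics/w2.png

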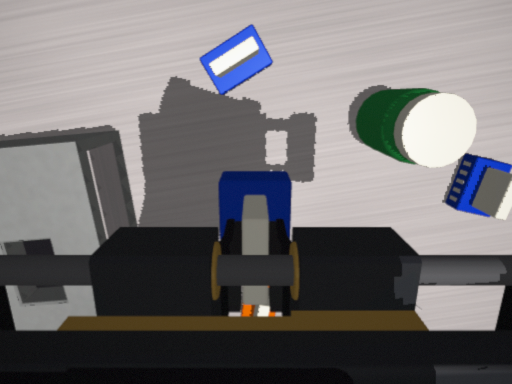

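Run:
```python
from h import *
from bench import *
c=dict(np.load("top0.npz"))
print(onplane(c,[[280.5,192]],.09))
s=read_state();print(rect(onplane(c,[[274,184],[287,184],[274,200],[287,200]],.09)))
plan([.48,-.155,.24],-4.3,s)
# held block front edge
cw=camera("wrist");hsv=cv2.cvtColor(cw["img"],cv2.COLOR_RGB2HSV);m=cv2.inRange(hsv,(108,100,40),(130,255,255));m[:165]=0
v,u=np.nonzero(m);g=onplane(cw,np.c_[u,v],s["ee_pos"][2]-.0093,s)
t=R.from_quat(s["eef_rot"]).inv().apply(g-s["ee_pos"]);k=(u>190)&(u<330);t=t[k]
print(t[:,0].max(),np.percentile(t[:,1],[1,99]))
```

```text
[[ 0.55652626 -0.16527731  0.09      ]]
(array([ 556.6, -165.3]), 59.3, 47.6, -0.2)
turn deg [ 0.18 -0.45 -4.93] units [ 0.0015 -0.0038 -0.0411]
shift after turn mm [-142.9 -209.7  -38.2] units [-3.572 -5.242 -0.954]
0.03362380110576514 [-0.02183666  0.01676062]
```

```bash
python3 -m inch '[[-0.2,-0.3,-0.5,0,-0.0019,-0.0205],[-0.5,-0.75,-0.45,0,-0.0019,-0.0206],[-0.6,-0.8,0,0,0,0],[-0.6,-0.9,0,0,0,0],[-0.6,-0.9,0,0,0,0]]';python3 -m inch '[[-0.6,-0.9,0,0,0,0],[-0.47,-0.69,0,0,0,0],[0,0,0,0,0,0],[0,0,0,0,0,0]]'
python3 - <<'E'
from h import *
from bench import *
s=read_state();c=camera("wrist");cv2.imwrite("pics/w3.png",c["img"][:,:,::-1]);np.savez("w3.npz",s_pos=s["ee_pos"],s_rot=s["eef_rot"],**c);print(s["ee_pos"],s["eef_rot"],s["width"])
E
```

```text
time: 6.1
ee_pos: [0.5174, -0.2174, 0.2325]
eef_rot: [0.999, -0.036, -0.004, -0.0]
ft_force: [0.3, 0.3, -0.3]
width: 0.0123
time: 6.6
ee_pos: [0.4807, -0.1532, 0.2328]
eef_rot: [0.999, -0.037, -0.004, 0.0]
ft_force: [-0.3, 0.1, -1.1]
width: 0.0117
[ 0.48070142 -0.15315682  0.23284753] [ 9.99307568e-01 -3.70107475e-02 -3.81936334e-03  3.91856840e-05] 0.01172845614626211
```

View pics/w3.png

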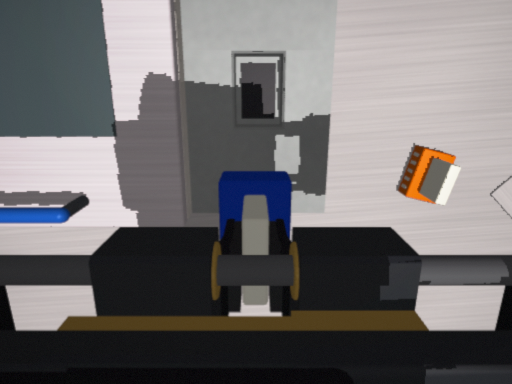

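The recess is at wrist pixel ~(259,88), with the ledge around it and the cartridge held at (255,200). I'll measure the recess rim.

Run:
```python
from h import *
c=dict(np.load("w3.npz"));s={"ee_pos":c["s_pos"],"eef_rot":c["s_rot"]}
P=cloud(c,s);Z=P[...,2]
cv2.imwrite("pics/w3c.png",cv2.resize(c["img"][35:145,215:305,::-1],None,fx=5,fy=5,interpolation=cv2.INTER_NEAREST))
print((Z[88,225:295]*1000).astype(int));print((Z[40:140,250]*1000).astype(int));print((Z[40:140,268]*1000).astype(int))
```

```text
[90 90 92 90 90 90 90 89 88 83 67 60 61 60 60 61 73 72 71 72 75 74 73 73
 73 73 73 74 74 74 74 73 73 73 74 73 72 72 73 74 74 74 73 73 72 74 72 73
 72 74 61 60 59 61 60 65 77 88 88 90 90 90 89 89 91 90 91 90 92 90]
[ 89  90  90  91  91  90  90  90  91  90  89  90  89  88  81  72  62  59
  59  60  60  60  61  73  73  73  72  74  73  73  73  73  72  75  73  72
  74  72  74  72  73  73  73  73  73  73  72  74  73  73  73  73  74  73
  73  73  72  74  73  73  73  73  71  74  72  73  73  72  74  72  73  72
  74  75  73  73  73  72  73  60 395  60  59  60  64  73  83  88  90  91
  90  91  91  91  90  90  89  90  90  90]
[ 91  91  90  90  90  91  90  90  90  90  90  90  89  89  80  73  63  61
  61  59  60  60  61  74  74  74  73  73  73  74  73  74  73  73  74  72
  71  73  73  72  73  73  73  73  72  74  73  73  73  72  74  74  73  72
  73  73 395  74  74  72  74  73  74  74  72  73  73  73  73  72  73  73
  73  74  72  75  72  72  73  61  61  62  61  61  60  72  81  88  89 395
  89  91  89  90  91  92  92  90  90  90]
```

View pics/w3c.png

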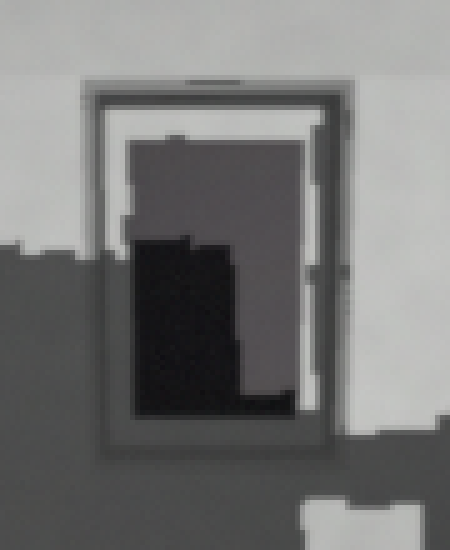

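Run:
```python
from h import *
c=dict(np.load("w3.npz"));s={"ee_pos":c["s_pos"],"eef_rot":c["s_rot"]}
P=cloud(c,s);Z=P[...,2]
for th in(.088,.085,.08,.07):
    m=np.zeros(Z.shape,bool);m[42:140,222:296]=(Z<th)[42:140,222:296]
    m=cv2.morphologyEx(m.astype(np.uint8),cv2.MORPH_CLOSE,np.ones((5,5)))
    k,l=cv2.connectedComponents(m);v,u=np.nonzero(l==l[90,258])
    g=onplane(c,np.c_[u,v],.09,s);print(th,rect(g),g.mean(0).round(4),u.min(),u.max(),v.min(),v.max())
# pad
m=np.zeros(Z.shape,bool);m[42:140,222:296]=(abs(Z-.073)<.004)[42:140,222:296];v,u=np.nonzero(cv2.morphologyEx(m.astype(np.uint8),cv2.MORPH_OPEN,np.ones((5,5))));print("pad",rect(onplane(c,np.c_[u,v],.073,s)))
# box hatch side edge (step from .127 to .09) 
for r in(60,90,120,150): 
    row=Z[r,140:220];i=np.nonzero(row>.11)[0];print(r,140+i.max() if len(i) else None, onplane(c,[[140+i.max()+.5,r]],.127,s).round(4) if len(i) else "")
t=c["depth"].shape
# block held in same image: fin + block centre in tool frame
hsv=cv2.cvtColor(c["img"],cv2.COLOR_RGB2HSV);b=cv2.inRange(hsv,(108,100,40),(130,255,255));b[:165]=0;b[:, :200]=0;b[:,320:]=0;b[250:]=0
v,u=np.nonzero(b);T=R.from_quat(s["eef_rot"])
q=T.inv().apply(P[v,u]-s["ee_pos"]);print("block tool",np.percentile(q,[1,50,99],axis=0).round(4))
top=q[abs(q[:,2]-np.median(q[:,2]))<.003];print(np.percentile(top,[0.5,50,99.5],axis=0).round(4))
```

```text
0.088 (array([ 555.1, -158.7]), 64.8, 44.0, -4.0) [ 0.556  -0.1589  0.09  ] 233 283 52 128
0.085 (array([ 555.2, -158.9]), 61.4, 42.4, -4.2) [ 0.5562 -0.159   0.09  ] 234 282 54 126
0.08 (array([ 555.7, -158.9]), 60.5, 41.7, -4.2) [ 0.5562 -0.1589  0.09  ] 234 282 54 125
0.07 (array([ 428.7, -147.5]), 596.0, 399.7, 85.8) [ 0.4506 -0.1492  0.09  ] 0 511 0 383
pad (array([ 555.1, -159. ]), 49.8, 31.6, -4.7)
60 177 [[ 0.5824 -0.0992  0.127 ]]
90 178 [[ 0.5606 -0.097   0.127 ]]
120 198 [[ 0.5366 -0.1098  0.127 ]]
150 182 [[ 0.5135 -0.0938  0.127 ]]
block tool [[-0.0014 -0.0219 -0.0012]
 [ 0.0223 -0.0031  0.0085]
 [ 0.0294  0.0169  0.0296]]
[[-0.0029 -0.0222  0.0067]
 [ 0.0202 -0.0028  0.0084]
 [ 0.0293  0.017   0.0111]]
```

Run:
```python
from h import *
from bench import *
s=read_state();y=np.radians(-4.2)
plan([.5553-.07*np.cos(y),-.1589-.07*np.sin(y),.138],-4.2,s)
```

```text
turn deg [ 0.    0.46 -0.09] units [ 0.      0.0038 -0.0008]
shift after turn mm [ 4.7 -0.1 94.6] units [ 1.180e-01 -2.000e-03  2.365e+00]
```

```bash
python3 -m inch '[[0.118,0,0,0,0.0038,-0.0008],[0,0,0.6,0,0,0],[0,0,0.8,0,0,0],[0,0,0.6,0,0,0],[0,0,0.36,0,0,0]]';python3 -m inch '[[0,0,0,0,0,0],[0,0,0,0,0,0]]'
cat > rec.py <<'E'
from h import *
from bench import *
import sys
s=read_state();c=camera("wrist");cv2.imwrite(f"pics/{sys.argv[1]}.png",c["img"][:,:,::-1])
print(s["ee_pos"],s["eef_rot"],s["width"],s["ft_force"])
P=cloud(c,s);T=R.from_quat(s["eef_rot"]);Q=T.inv().apply((P-s["ee_pos"]).reshape(-1,3)).reshape(P.shape);Z=P[...,2]
hsv=cv2.cvtColor(c["img"],cv2.COLOR_RGB2HSV);b=cv2.inRange(hsv,(108,100,40),(130,255,255))>0
q=Q[b&(abs(Q[...,1])<.04)&(abs(Q[...,2]-.0085)<.003)&(abs(Q[...,0])<.05)];print("block",np.percentile(q,[0.5,99.5],axis=0).round(4)*1000)
m=(Z<.085)&(Z>.05)&(abs(Q[...,1])<.05)&(Q[...,0]>.032);m=cv2.morphologyEx(m.astype(np.uint8),cv2.MORPH_CLOSE,np.ones((5,5)))
k,l,st,ce=cv2.connectedComponentsWithStats(m);i=1+st[1:,4].argmax()
v,u=np.nonzero(l==i);g=onplane(c,np.c_[u,v],.09,s);print("recess world",rect(g));t=T.inv().apply(g-s["ee_pos"]);print("recess tool",rect(t),np.percentile(t,[.5,99.5],axis=0).round(4)*1000,st[i])
E
python3 rec.py w4
```

```text
time: 7.28
ee_pos: [0.4853, -0.1536, 0.1366]
eef_rot: [0.999, -0.037, -0.001, -0.0]
ft_force: [0.8, 0.2, -0.6]
width: 0.0115
time: 7.52
ee_pos: [0.4862, -0.1535, 0.1389]
eef_rot: [0.999, -0.037, 0.001, 0.0]
ft_force: [0.5, 0.7, -1.3]
width: 0.0119
[ 0.48623052 -0.15351098  0.13889348] [ 9.99327261e-01 -3.66683993e-02  6.74052831e-04  3.91925471e-06] 0.011875286281586857 [ 0.48653903  0.68319047 -1.27897483]
block [[ -3.1 -22.3   6.7]
 [ 29.2  17.1  11.2]]
recess world (array([ 555.3, -159.1]), 61.3, 42.2, -4.2)
recess tool (array([69.2,  0.5]), 61.3, 42.2, -0.0) [[ 38.6 -20.4  48.9]
 [ 99.9  21.3  49. ]] [ 225   48   71  103 6998]
```

View pics/w4.png

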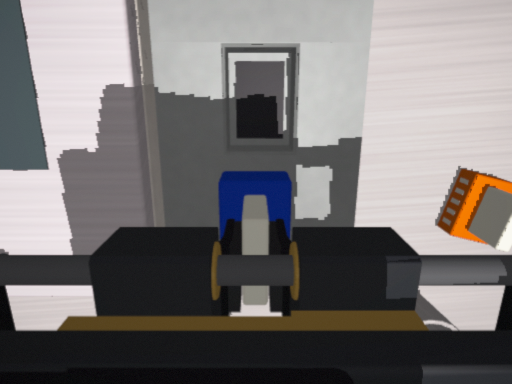

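```bash
python3 -m inch '[[0.5,0.0775,0,0,0,0],[0.8,0,0,0,0,0],[0.445,0,0,0,0,0],[0,0,0,0,0,0],[0,0,0,0,0,0]]' - 45
python3 - <<'E'
from h import *
from bench import *
s=read_state();c=camera("wrist");print(s["ee_pos"],s["eef_rot"])
cv2.imwrite("pics/w5.png",cv2.resize(c["img"][100:260,150:360,::-1],None,fx=3.6,fy=3.6,interpolation=cv2.INTER_CUBIC))
c=camera("scene");cv2.imwrite("pics/s5.png",cv2.resize(c["img"][130:270,130:300,::-1],None,fx=4,fy=4,interpolation=cv2.INTER_CUBIC))
E
```

```text
time: 8.2
ee_pos: [0.5545, -0.1616, 0.1383]
eef_rot: [0.999, -0.037, 0.0, -0.0]
ft_force: [0.9, -0.2, -0.5]
width: 0.0115
[ 0.55449881 -0.16155744  0.1382832 ] [ 9.99326556e-01 -3.66937168e-02  3.91684193e-05 -6.29410541e-05]
```

View pics/w5.png

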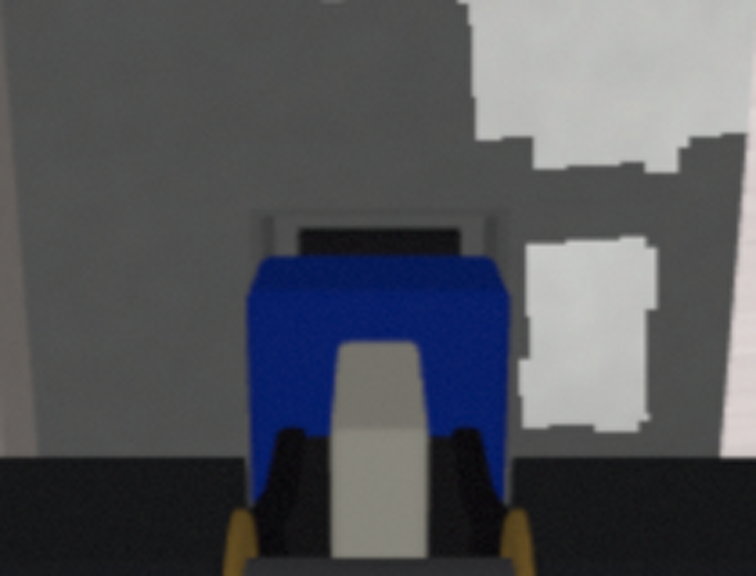

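View pics/s5.png

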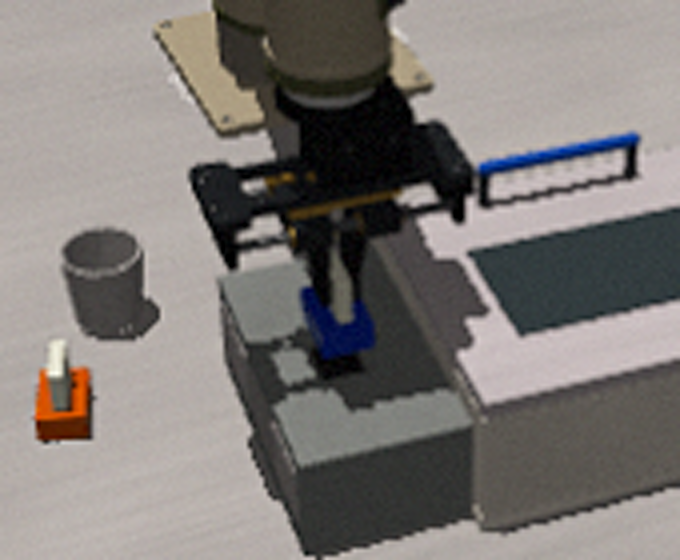

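Seen from the wrist, the block (crop columns 250–508) is centred over the mouth (262–495). I'll lower it in small steps and watch the force.

```bash
python3 -m inch '[[0,0,0.15,0,0,0],[0,0,0.15,0,0,0],[0,0,0.1,0,0,0],[0,0,0.1,0,0,0],[0,0,0,0,0,0]]';python3 -m inch '[[0,0,0.1,0,0,0],[0,0,0,0,0,0]]';python3 -c "
from bench import *;s=read_state();print(s['ee_pos'],s['ft_force'],s['torque'])"
```

```text
time: 8.93
ee_pos: [0.5548, -0.1614, 0.1176]
eef_rot: [0.999, -0.037, -0.0, -0.0]
ft_force: [0.0, 0.5, -0.5]
width: 0.0118
time: 9.18
ee_pos: [0.5548, -0.1614, 0.1137]
eef_rot: [0.999, -0.037, -0.0, -0.0]
ft_force: [0.1, 0.2, -1.9]
width: 0.0114
[ 0.55482147 -0.16143713  0.1136763 ] [ 0.07452672  0.23520318 -1.89331068] [-0.00260329  0.03306512  0.02014201]
```

```bash
python3 -m inch '[[0,0,0.1,0,0,0],[0,0,0.06,0,0,0],[0,0,0,0,0,0]]';python3 -m inch '[[0,0,0.05,0,0,0],[0,0,0,0,0,0]]';python3 -m inch '[[0,0,0.05,0,0,0],[0,0,0,0,0,0]]'
```

```text
time: 9.55
ee_pos: [0.5548, -0.1614, 0.1073]
eef_rot: [0.999, -0.037, -0.0, -0.0]
ft_force: [-0.1, -1.3, -1.1]
width: 0.0119
time: 9.8
ee_pos: [0.5551, -0.1615, 0.1058]
eef_rot: [0.999, -0.037, 0.0, -0.0]
ft_force: [-0.2, 0.1, 0.4]
width: 0.0115
time: 10.05
ee_pos: [0.5552, -0.1615, 0.104]
eef_rot: [0.999, -0.037, 0.0, -0.0]
ft_force: [-1.5, 0.3, 3.5]
width: 0.0117
```

```bash
for i in 1 2 3; do python3 -m inch '[[0,0,0.05,0,0,0],[0,0,0,0,0,0]]'|sed -n '2p;4p;5p'; done
```

```text
ee_pos: [0.5552, -0.1615, 0.1019]
ft_force: [-0.9, -0.4, 4.4]
width: 0.0115
ee_pos: [0.5552, -0.1615, 0.0998]
ft_force: [-0.7, 0.4, 4.0]
width: 0.0118
ee_pos: [0.5554, -0.1615, 0.0987]
ft_force: [-5.0, 1.4, 12.7]
width: 0.0117
```

```bash
for i in 1 2; do python3 -m inch '[[0,0,0.04,0,0,0],[0,0,0,0,0,0]]'|sed -n '2p;4p;5p'; done
python3 - <<'E'
from h import *
from bench import *
s=read_state();c=camera("wrist");print(s["ee_pos"],s["ft_force"])
cv2.imwrite("pics/w6.png",cv2.resize(c["img"][100:260,150:360,::-1],None,fx=3.6,fy=3.6,interpolation=cv2.INTER_CUBIC))
P=cloud(c,s);hsv=cv2.cvtColor(c["img"],cv2.COLOR_RGB2HSV);b=cv2.inRange(hsv,(108,100,40),(130,255,255))>0
b[:150]=0;b[:,:200]=0;b[:,310:]=0;print("block z",np.percentile(P[b][:,2],[5,50,95]));print("ledge z",np.median(P[120:150,230:290,2]),np.median(P[170:200,190:205,2]),np.median(P[170:200,305:320,2]))
E
```

```text
ee_pos: [0.5555, -0.1615, 0.0985]
ft_force: [-8.9, 1.9, 25.2]
width: 0.0118
ee_pos: [0.5558, -0.1615, 0.0983]
ft_force: [-14.9, 4.3, 37.1]
width: 0.012
[ 0.55580577 -0.16148517  0.09825231] [-14.87530043   4.29854002  37.0651972 ]
block z [0.08361105 0.08982964 0.09106247]
ledge z 0.09057076668450019 0.09058511118505853 0.09057265189234412
```

View pics/w6.png

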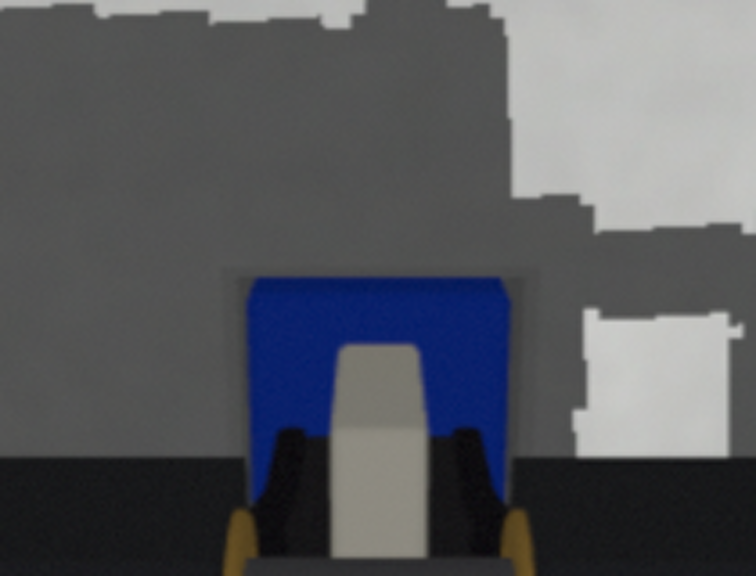

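The stop is firm and the block top (0.0898) is level with the ledge (0.0906). I'll ease off and release with a limited opening, since the wall is close.

```bash
python3 -m inch '[[0,0,-0.08,0,0,0],[0,0,0,0,0,0]]'; python3 -m inch '[[0,0,0,0,0,0],[0,0,0,0,0,0],[0,0,0,0,0,0],[0,0,0,0,0,0]]' -0.1;python3 -m inch '[[0,0,0,0,0,0],[0,0,-0.4,0,0,0],[0,0,-0.9,0,0,0],[0,0,-0.9,0,0,0],[0,0,-0.9,0,0,0]]'; python3 -m inch '[[-0.8,0,-0.6,0,0,0],[-0.9,0,0,0,0,0],[-0.5,0,0,0,0,0],[0,0,0,0,0,0]]'
python3 - <<'E'
from h import *
from bench import *
s=read_state();c=camera("wrist");print(s["ee_pos"],s["eef_rot"],s["joint_positions"])
cv2.imwrite("pics/w7.png",c["img"][:,:,::-1])
P=cloud(c,s);hsv=cv2.cvtColor(c["img"],cv2.COLOR_RGB2HSV);b=cv2.inRange(hsv,(108,100,40),(130,255,255))
k,l,st,ce=cv2.connectedComponentsWithStats(b)
for i in range(1,k):
  if st[i,4]>100:
    q=P[l==i];print(ce[i].round(),st[i,4],np.percentile(q[:,2],[5,25,50,75,95]).round(4),rect(q[abs(q[:,2]-np.median(q[:,2]))<.004]))
L=P[(abs(P[...,2]-.09)<.006)];print(np.median(L[:,2]))
E
```

```text
time: 11.6
ee_pos: [0.5554, -0.1615, 0.0987]
eef_rot: [0.999, -0.037, 0.001, -0.0]
ft_force: [-3.1, 0.6, 13.3]
width: 0.012
time: 12.1
ee_pos: [0.5548, -0.1615, 0.0973]
eef_rot: [0.999, -0.037, -0.0, -0.0]
ft_force: [0.3, -0.0, 0.4]
width: 0.0377
time: 12.72
ee_pos: [0.555, -0.1614, 0.2241]
eef_rot: [0.999, -0.037, 0.001, -0.0]
ft_force: [0.6, 0.6, -0.8]
width: 0.0391
time: 13.22
ee_pos: [0.4667, -0.1553, 0.2471]
eef_rot: [0.999, -0.037, 0.001, 0.0]
ft_force: [0.8, 0.4, -0.0]
width: 0.0392
[ 0.46672691 -0.15527973  0.24711006] [ 9.99315971e-01 -3.69662576e-02  9.59272225e-04  4.07261019e-04] [ 0.48432019  0.03758961 -0.26183625  1.75518272  0.01043208  1.34807605
 -1.42436924]
[254.  77.] 2185 [0.0881 0.0898 0.0903 0.0909 0.0916] (array([ 554.3, -158.5]), 59.2, 39.8, -4.0)
[ 35. 192.] 1005 [0.1616 0.1646 0.166  0.1668 0.1677] (array([479.2,  17.6]), 54.6, 10.1, 85.3)
0.09057794518837395
```

View pics/w7.png

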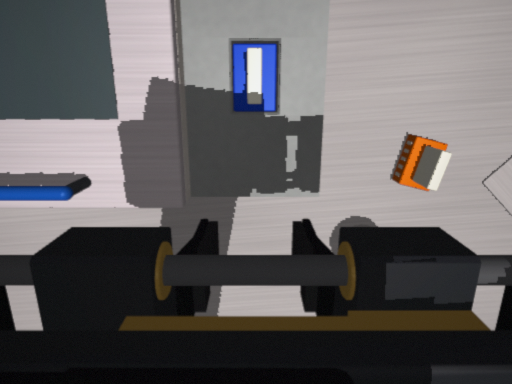

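The cartridge is flush and released: at wrist pixel (254,77), block top 0.0903 against ledge 0.0906. Next I'll turn the tool 90° and go above the bar.

```bash
python3 -m inch '[[0,0,0,0,0,-0.0833],[0,0,0,0,0,-0.0833],[0,0,0,0,0,-0.0833],[0,0,0,0,0,-0.0833],[0,0,0,0,0,-0.0833]]' 0.5 40;python3 -m inch '[[0,0,0,0,0,-0.0833],[0,0,0,0,0,-0.0833],[0,0,0,0,0,-0.0833],[0,0,0,0,0,-0.0833],[0,0,0,0,0,0]]'
python3 - <<'E'
from h import *
from bench import *
s=read_state();plan([.482,.060,.235],85.8,s)
E
```

```text
time: 13.9
ee_pos: [0.4682, -0.1549, 0.2458]
eef_rot: [0.92, 0.392, 0.0, -0.0]
ft_force: [-0.4, 0.7, -0.4]
width: 0.0648
time: 14.52
ee_pos: [0.468, -0.1549, 0.2457]
eef_rot: [0.733, 0.68, 0.0, -0.0]
ft_force: [-0.4, 0.2, -0.7]
width: 0.0653
turn deg [ 0.01 -0.03 -0.07] units [ 0.0001 -0.0003 -0.0006]
shift after turn mm [215.4  -1.8  10.7] units [ 5.385 -0.044  0.268]
```

```bash
python3 -m inch '[[0.8,0,0,0,0,0],[0.95,0,0,0,0,0],[0.95,0,0,0,0,0],[0.95,0,0,0,0,0],[0.95,0,0,0,0,0]]';python3 -m inch '[[0.785,-0.044,0.15,0,0,0],[0,0,0.12,0,0,0],[0,0,0,0,0,0]]'
cat > bar.py <<'E'
from h import *
from bench import *
import sys
s=read_state();c=camera("wrist");cv2.imwrite(f"pics/{sys.argv[1]}.png",c["img"][:,:,::-1])
print(s["ee_pos"],s["eef_rot"],s["width"])
P=cloud(c,s);hsv=cv2.cvtColor(c["img"],cv2.COLOR_RGB2HSV);b=cv2.inRange(hsv,(105,100,40),(130,255,255))
k,l,st,ce=cv2.connectedComponentsWithStats(b)
for i in range(1,k):
  if st[i,4]>200:
    v,u=np.nonzero(l==i);q=P[l==i];z=float(np.percentile(q[:,2],90))-.006
    print(ce[i].round(),st[i,:5],"axis z",round(z,4),rect(q[q[:,2]>z]),"plane",rect(onplane(c,np.c_[u,v],z+.003,s)))
E
python3 bar.py w8
```

```text
time: 15.15
ee_pos: [0.4812, 0.0299, 0.2459]
eef_rot: [0.734, 0.679, 0.0, -0.0]
ft_force: [0.7, 1.0, 0.6]
width: 0.0655
time: 15.52
ee_pos: [0.4815, 0.0593, 0.2345]
eef_rot: [0.734, 0.679, -0.0, -0.0]
ft_force: [0.1, -1.2, 0.4]
width: 0.0656
[0.48145468 0.0592831  0.23454399] [ 7.33714219e-01  6.79458128e-01 -1.63953406e-04 -2.66624631e-04] 0.06561239921632504
[255. 176.] [ 247   99   17  157 2330] axis z 0.1614 (array([482.4,  75.2]), 120.9, 11.3, 85.5) plane (array([482.5,  73.5]), 117.4, 11.3, 85.9)
```

View pics/w8.png

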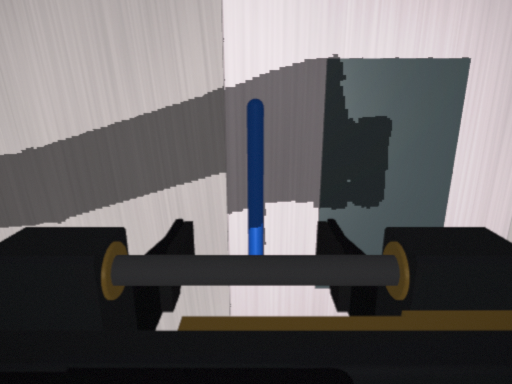

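The bar is at column 255, the same column as the jaw centre, with its axis at z ≈ 0.161. I'll go down and grip it.

```bash
python3 -m inch '[[0.1,0,0.4,0,0,0],[0,0,0.7,0,0,0],[0,0,0.7,0,0,0],[0,0,0.4,0,0,0],[0,0,0,0,0,0]]';python3 -m inch '[[0,0,0,0,0,0],[0,0,0,0,0,0],[0,0,0,0,0,0],[0,0,0,0,0,0],[0,0,0,0,0,0]]' -1 40;python3 -m inch '[[0,0,0,0,0,0],[0,0,0,0,0,0],[0,0,0,0,0,0],[0,0,0,0,0,0]]'
python3 - <<'E'
import numpy as np
r=230.5;f=np.arctan2(50,225);t=np.arange(0,1.01,.05)
p=np.c_[-r*np.cos(f+t),r*np.sin(f+t)];d=np.diff(p,axis=0)/40
for a,b,q in zip(t,d,p-p[0]): print(round(a,2),"->",round(a+.05,2),"ty %.3f tz %.3f"%(b[0],-b[1]),"from start",q.round(1))
E
```

```text
time: 16.2
ee_pos: [0.481, 0.0637, 0.1458]
eef_rot: [0.733, 0.68, -0.001, -0.001]
ft_force: [-0.2, -0.5, 0.0]
width: 0.0651
time: 16.82
ee_pos: [0.4817, 0.0639, 0.1469]
eef_rot: [0.733, 0.68, 0.0, -0.0]
ft_force: [0.3, -1.0, 0.2]
width: 0.0232
time: 17.32
ee_pos: [0.482, 0.0639, 0.1469]
eef_rot: [0.733, 0.68, 0.0, 0.0]
ft_force: [5.3, 0.5, -3.0]
width: 0.0104
0.0 -> 0.05 ty 0.070 tz -0.280 from start [0. 0.]
0.05 -> 0.1 ty 0.083 tz -0.276 from start [ 2.8 11.2]
0.1 -> 0.15 ty 0.097 tz -0.271 from start [ 6.1 22.2]
0.15 -> 0.2 ty 0.111 tz -0.266 from start [10.  33.1]
0.2 -> 0.25 ty 0.124 tz -0.260 from start [14.4 43.7]
0.25 -> 0.3 ty 0.137 tz -0.254 from start [19.4 54.1]
0.3 -> 0.35 ty 0.149 tz -0.247 from start [24.8 64.3]
0.35 -> 0.4 ty 0.161 tz -0.239 from start [30.8 74.1]
0.4 -> 0.45 ty 0.173 tz -0.230 from start [37.2 83.7]
0.45 -> 0.5 ty 0.184 tz -0.222 from start [44.1 92.9]
0.5 -> 0.55 ty 0.195 tz -0.212 from start [ 51.5 101.8]
0.55 -> 0.6 ty 0.205 tz -0.202 from start [ 59.3 110.2]
0.6 -> 0.65 ty 0.215 tz -0.192 from start [ 67.5 118.3]
0.65 -> 0.7 ty 0.225 tz -0.181 from start [ 76.1 126. ]
0.7 -> 0.75 ty 0.233 tz -0.169 from start [ 85.1 133.2]
0.75 -> 0.8 ty 0.241 tz -0.157 from start [ 94.5 140. ]
0.8 -> 0.85 ty 0.249 tz -0.145 from start [104.1 146.2]
0.85 -> 0.9 ty 0.256 tz -0.132 from start [114.1 152. ]
0.9 -> 0.95 ty 0.262 tz -0.119 from start [124.3 157.3]
0.95 -> 1.0 ty 0.268 tz -0.106 from start [134.8 162.1]
```

```bash
python3 -m inch '[[0,0,0,0,0,0],[0,0,0,0,0,0]]'
python3 - <<'E'
from h import *
from bench import *
s=read_state();c=camera("scene")
cv2.imwrite("pics/s9.png",cv2.resize(c["img"][90:270,190:390,::-1],None,fx=3.3,fy=3.3,interpolation=cv2.INTER_CUBIC))
c=camera("wrist");cv2.imwrite("pics/w9.png",c["img"][:,:,::-1])
E
```

```text
time: 17.58
ee_pos: [0.482, 0.0639, 0.147]
eef_rot: [0.733, 0.68, 0.0, 0.0]
ft_force: [4.6, -0.7, -3.2]
width: 0.0108
```

View pics/s9.png

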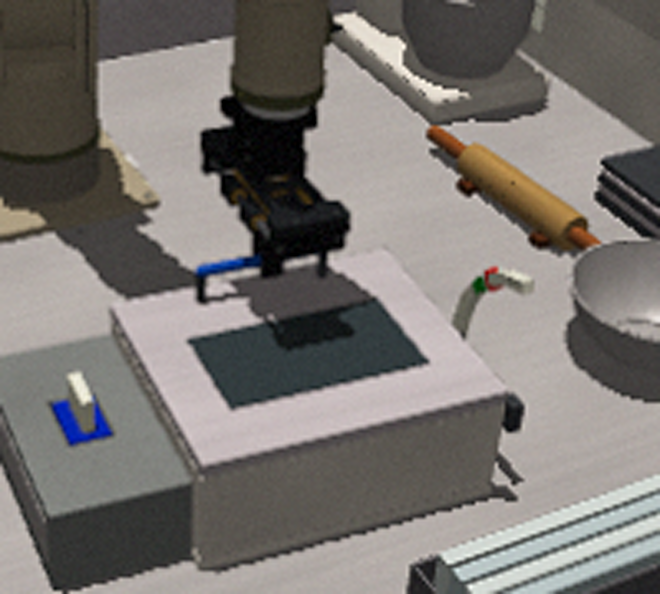

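View pics/w9.png

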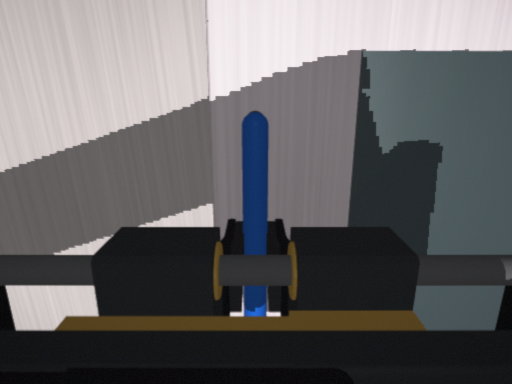

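The bar is held centrally between the jaws (column 255). I'll start lifting along the arc.

```bash
python3 -m inch '[[0,0.033,-0.14,0,0,0],[0,0.037,-0.14,0,0,0],[0,0.041,-0.138,0,0,0],[0,0.042,-0.138,0,0,0]]';python3 -m inch '[[0,0.047,-0.136,0,0,0],[0,0.05,-0.135,0,0,0],[0,0.054,-0.134,0,0,0],[0,0.057,-0.132,0,0,0]]'
```

```text
time: 18.18
ee_pos: [0.4878, 0.0634, 0.1686]
eef_rot: [0.733, 0.68, 0.0, -0.0]
ft_force: [8.9, 0.4, -10.0]
width: 0.0106
time: 18.68
ee_pos: [0.4956, 0.0628, 0.1897]
eef_rot: [0.733, 0.681, -0.0, -0.001]
ft_force: [6.3, 0.7, -9.0]
width: 0.0108
```

```bash
python3 -m inch '[[0,0.062,-0.13,0,0,0],[0,0.062,-0.13,0,0,0],[0,0.068,-0.127,0,0,0],[0,0.069,-0.127,0,0,0]]'; python3 -m inch '[[0,0.074,-0.124,0,0,0],[0,0.075,-0.123,0,0,0],[0,0.08,-0.12,0,0,0],[0,0.081,-0.119,0,0,0]]'; python3 -m inch '[[0,0,0,0,0,0]]'
```

```text
time: 19.18
ee_pos: [0.506, 0.062, 0.2112]
eef_rot: [0.733, 0.681, -0.001, -0.001]
ft_force: [-0.8, 0.3, -5.9]
width: 0.0109
time: 19.68
ee_pos: [0.518, 0.0611, 0.2309]
eef_rot: [0.733, 0.681, -0.001, -0.001]
ft_force: [-6.7, 1.1, -1.4]
width: 0.0111
time: 19.8
ee_pos: [0.5182, 0.0611, 0.2312]
eef_rot: [0.733, 0.681, -0.001, -0.0]
ft_force: [-7.5, -0.6, -0.4]
width: 0.0107
```

```bash
python3 -m inch '[[0,0.07,-0.124,0,0,0],[0,0.08,-0.121,0,0,0],[0,0.09,-0.112,0,0,0],[0,0.092,-0.111,0,0,0]]'; python3 -m inch '[[0,0.093,-0.111,0,0,0],[0,0.094,-0.11,0,0,0],[0,0.1,-0.104,0,0,0],[0,0.1,-0.104,0,0,0]]'; python3 -m inch '[[0,0,0,0,0,0]]'
```

```text
time: 20.3
ee_pos: [0.5321, 0.0601, 0.2498]
eef_rot: [0.733, 0.681, -0.0, -0.0]
ft_force: [-6.4, -0.3, -1.2]
width: 0.0105
time: 20.8
ee_pos: [0.5478, 0.0589, 0.2669]
eef_rot: [0.733, 0.68, 0.0, 0.0]
ft_force: [-3.3, -0.6, -2.0]
width: 0.0106
time: 20.92
ee_pos: [0.5479, 0.0589, 0.2669]
eef_rot: [0.733, 0.68, 0.0, 0.0]
ft_force: [-5.4, -0.3, 0.0]
width: 0.011
```

```bash
cat > ang.py <<'E'
from h import *
from bench import *
import sys
s=read_state();c=camera("scene")
cv2.imwrite(f"pics/{sys.argv[1]}.png",cv2.resize(c["img"][50:270,190:390,::-1],None,fx=2.7,fy=2.7,interpolation=cv2.INTER_CUBIC))
dx=(np.array(s["ee_pos"])-[.482,.0639,.147]);x=dx[0]*.9973-dx[1]*.0732;print("theta from tcp",np.arctan2(.05+dx[2],.225-x)-np.arctan2(50,225),"r",np.hypot(.05+dx[2],.225-x),s["ft_force"])
# hatch panel plane: points with depth in box coords
P=cloud(c);y=np.radians(-4.2);H=np.array([.5819+.125*np.cos(y),.0525+.125*np.sin(y)])
q=P-np.r_[H,.11];bx=q[...,0]*np.cos(y)+q[...,1]*np.sin(y);by=-q[...,0]*np.sin(y)+q[...,1]*np.cos(y);bz=q[...,2]
m=(abs(by)<.14)&(bx>-.25)&(bx<0)&(bz>.02)&(bz<.26)
m&=np.hypot(bx,bz)<.15
X=np.c_[bx[m],bz[m]]
if len(X)>50:
    l=cv2.fitLine(X.astype(np.float32),cv2.DIST_WELSCH,0,.01,.01).ravel();print("panel angle",np.arctan(-l[1]/l[0]),len(X))
E
python3 ang.py s10
```

```text
theta from tcp 0.6002994871118568 r 0.23266121805891435 [-5.41363761 -0.27080453  0.00990666]
panel angle 0.5958022 3964
```

View pics/s10.png

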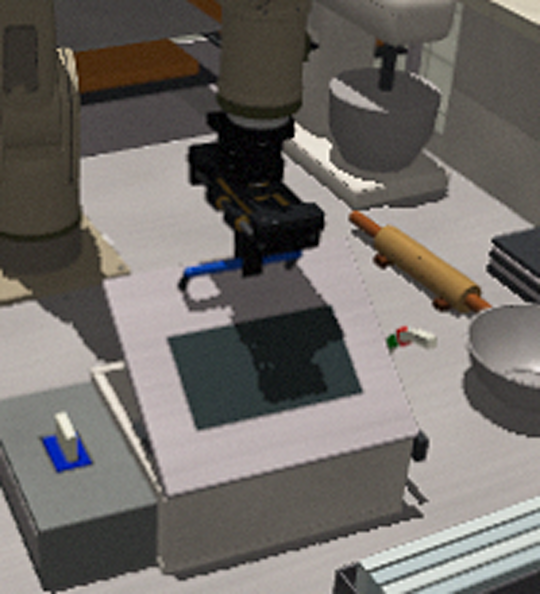

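The TCP (0.600) and the panel plane (0.596) agree on the angle, and the bar is still held. I'll continue past balance to about 0.97.

```bash
python3 -m inch '[[0,0.105,-0.1,0,0,0],[0,0.106,-0.099,0,0,0],[0,0.112,-0.094,0,0,0],[0,0.112,-0.093,0,0,0]]'; python3 -m inch '[[0,0.116,-0.088,0,0,0],[0,0.117,-0.086,0,0,0],[0,0.12,-0.081,0,0,0],[0,0.121,-0.08,0,0,0]]';python3 -m inch '[[0,0.124,-0.075,0,0,0],[0,0.125,-0.073,0,0,0],[0,0,0,0,0,0]]'; python3 ang.py s11
```

```text
time: 21.48
ee_pos: [0.565, 0.0576, 0.2823]
eef_rot: [0.733, 0.68, 0.0, 0.0]
ft_force: [-5.2, 0.5, 1.1]
width: 0.0108
time: 21.98
ee_pos: [0.5841, 0.0562, 0.2964]
eef_rot: [0.733, 0.68, 0.001, 0.0]
ft_force: [-5.4, -1.6, 3.1]
width: 0.0106
time: 22.35
ee_pos: [0.5946, 0.0555, 0.3028]
eef_rot: [0.733, 0.68, 0.001, 0.001]
ft_force: [-6.0, -0.8, 6.9]
width: 0.0108
theta from tcp 0.8533936257299448 r 0.2343958728322363 [-6.01003496 -0.83293353  6.90753161]
panel angle 0.8519566 4053
```

```bash
python3 -m inch '[[0,0.122,-0.076,0,0,0],[0,0.123,-0.075,0,0,0],[0,0.126,-0.068,0,0,0],[0,0.128,-0.067,0,0,0],[0,0.13,-0.06,0,0,0]]';python3 -m inch '[[0,0,0,0,0,0]]'; python3 ang.py s12
```

```text
time: 23.02
ee_pos: [0.6193, 0.0535, 0.315]
eef_rot: [0.733, 0.68, 0.0, 0.0]
ft_force: [-2.0, -0.9, 0.5]
width: 0.011
time: 23.15
ee_pos: [0.6195, 0.0535, 0.3149]
eef_rot: [0.733, 0.68, 0.0, 0.0]
ft_force: [1.1, -1.4, -0.0]
width: 0.0105
theta from tcp 0.9716663353642787 r 0.23466505080098454 [ 1.11280982 -1.44371791 -0.04478572]
panel angle 0.97530895 3920
```

View pics/s12.png

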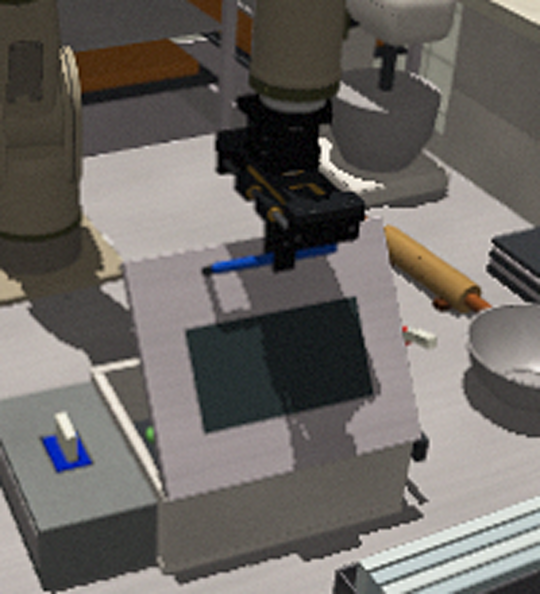

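Both checks give 0.97, which is clearly past balance. I'll bring it back to about 0.71.

```bash
python3 -m inch '[[0,-0.06,0.026,0,0,0],[0,-0.128,0.056,0,0,0],[0,-0.126,0.06,0,0,0],[0,-0.124,0.062,0,0,0]]';python3 -m inch '[[0,-0.122,0.065,0,0,0],[0,-0.119,0.067,0,0,0],[0,-0.117,0.07,0,0,0],[0,-0.115,0.072,0,0,0]]';python3 -m inch '[[0,-0.112,0.074,0,0,0],[0,-0.108,0.076,0,0,0],[0,-0.105,0.078,0,0,0],[0,-0.06,0.04,0,0,0]]';python3 -m inch '[[0,0,0,0,0,0],[0,0,0,0,0,0]]'; python3 ang.py s13
```

```text
time: 23.7
ee_pos: [0.6011, 0.0548, 0.3065]
eef_rot: [0.733, 0.68, 0.0, 0.0]
ft_force: [4.1, -1.3, -4.7]
width: 0.011
time: 24.2
ee_pos: [0.5821, 0.0564, 0.2959]
eef_rot: [0.733, 0.68, 0.0, 0.0]
ft_force: [3.0, -2.5, -3.5]
width: 0.0108
time: 24.7
ee_pos: [0.5667, 0.0576, 0.2851]
eef_rot: [0.733, 0.681, 0.0, -0.0]
ft_force: [1.1, -2.7, -0.9]
width: 0.0107
time: 24.95
ee_pos: [0.5669, 0.0576, 0.2853]
eef_rot: [0.733, 0.681, 0.0, -0.0]
ft_force: [-2.4, -2.1, 1.0]
width: 0.0108
theta from tcp 0.7133846302085496 r 0.23457905467970827 [-2.42851318 -2.07950807  1.01749339]
panel angle 0.70617974 4040
```

```bash
python3 -m inch '[[0,0,0,0,0,0],[0,0,0,0,0,0],[0,0,0,0,0,0],[0,0,0,0,0,0],[0,0,0,0,0,0]]';python3 ang.py s14
python3 - <<'E'
from h import *
from bench import *
c=camera("scene");cv2.imwrite("pics/s15.png",c["img"][:,:,::-1])
hsv=cv2.cvtColor(c["img"],cv2.COLOR_RGB2HSV);P=cloud(c)
k,l,st,ce=cv2.connectedComponentsWithStats(cv2.inRange(hsv,(110,120,50),(130,255,255)))
for i in range(1,k):
    if st[i,4]>40: print(ce[i].round(),np.median(P[l==i],0).round(4))
E
```

```text
time: 25.62
ee_pos: [0.567, 0.0577, 0.2854]
eef_rot: [0.733, 0.681, 0.0, -0.0]
ft_force: [-4.0, -0.3, 4.5]
width: 0.0105
theta from tcp 0.7137314539052808 r 0.2345585690004264 [-3.99074224 -0.32614955  4.50096123]
panel angle 0.70783085 4047
[214. 218.] [ 0.5649 -0.1686  0.0905]
[ 69. 277.] [ 0.5654 -0.6049  0.0231]
[164. 294.] [ 0.7262 -0.3797  0.0239]
```

View pics/s15.png

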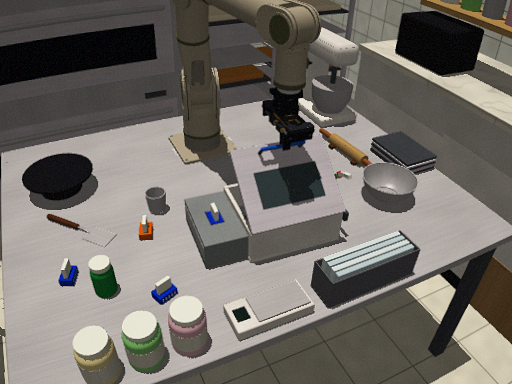

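The hatch is holding still at 0.71 rad. The cartridge is flush at pixel (214,218), z 0.0905. The orange cartridge (146,229), bowl, cup and jar haven't moved, so I'm handing in the job.

```bash
python3 -c "
from bench import *
print(close_job())"
```

```text
the job is handed in; nothing more can be done
None
```

The job is done and handed in at about 26 s of the 58 s allowed, with the gripper still holding the hatch in the green band.

- **Cartridge:** I took the fresh blue cartridge nearest the base, 0.71 m away (the look-alikes were at about 0.80 and 0.81 m). I pressed it home to a firm stop and let go. Its block top measured 0.0903–0.0905 m against 0.0906 m for the ledge, so it is flush.
- **Hatch:** I gripped the bar, raised the hatch slowly to about 0.97 rad, then brought it back and held it still. The last checks read 0.714 rad from the tool position and 0.708 rad from the panel in the camera image.
- **Bystanders:** The final picture shows the orange cartridge, bowl, cup and jar standing where they started.

**Readings that disagreed:**
- The wrist camera was off sideways by about 2.6 mm. I corrected for it by measuring the held cartridge and the recess in the same picture.
- The finger opening read about 10.7 mm on the 12 mm bar, but the grip held throughout.
- The downward push went up to 37 N at the cartridge's stop, more than the 7–10 N needed. While the pad was moving I read only about 4 N. The wrist-force limit is 120 N. The separate 40 N limit is on the arm or gripper body pressing on something, and this push went through the fingertips.

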